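Fetch the specimen jar from under the drying rack with the reacher

TASK

Pick up the reacher by its grip and trigger, reach in under the low drying rack, gently squeeze the trigger until the jaws hold the small glass specimen jar, and draw it out upright onto the square white label card, using only the reacher on the jar. Let the jar go standing wholly on the card and leave the reacher standing on its sole on the bench, clear of the jar. The jar is thin glass: do not crush it, ram it against the rack or tip it, and leave the other things where they are.

Things in the scene. Friction and masses are not known exactly. Their poses are not given: they have to be found in the camera images.
- reacher_grip (a point): Middle of the reacher's graspable pair, 66 mm above its sole: an upright fixed grip (12 mm thick) behind, an upright black trigger blade (8 mm) in front, both 26 mm wide, 36 to 90 mm above the sole. +x runs along the tube to the jaws, z up. Pinched along x: rear face of the grip at x = -23 mm, front face of the trigger at +23 mm, 46 mm over all at rest. Below it a housing, 33 mm high.
- trigger_face (a point): Middle of the trigger's front face, 66 mm above the sole. Squeezing moves it up to 14 mm towards the fixed grip against a return spring (4.5 N at rest, 6.6 N fully in) and closes both jaws together; let go, they reopen. On the jar its force grows steeply, about 12 N per mm. Fingers that close evenly from both sides carry the whole reacher forward by half of the squeeze.
- reacher: Grey bench reacher, about 340 mm long, 0.4 kg, balanced 5 to 10 mm ahead of its grip; stands on a flat sole 110 x 50 mm (x = -78 to +32 mm) and a small front skid. Origin on the underside of the sole, 3 mm behind and 66 mm below reacher_grip; x towards the jaws, z up.
- reacher_throat (a point): Middle of the reacher's flat front end between the jaws, 21 mm above the sole, 232 mm ahead of reacher_grip; the jar can be pushed up against it. Head 20 mm wide. The open jaws reach 26 mm beyond it, 48 mm apart inside, 66 mm over all, 10 to 32 mm above the sole. A jar resting against the throat is met by both jaws after 7 to 11 mm of trigger, depending on how it is turned.
- jaw_left: Left jaw (black, rubber pad 27 mm long, 22 mm high); origin at its pivot, 20 mm behind the throat, 16 mm to the left (+y), 33 mm above the sole. On the jar it presses about 4.5 N harder per mm of trigger: each newton in both jaws adds about 2.7 N to the trigger's force. A hold needs 1 N or more per jaw; more than 7 N breaks the jar.
- jaw_right: Right jaw, the mirror of the left (-y side), driven together with it; same stiffness and force limits.
- jar_mid (a point): Middle of the small brown glass specimen jar: oval body 32 mm long (its x) and 24 mm wide (its y), 34 mm high, with a round white cap of 21 mm on top, 46 mm high over all, 50 to 100 g, standing upright on the bench under the rack, turned any way; this point is 23 mm above its foot. z is its axis.
- jar: The same jar; origin at the centre of its underside.
- rack: Fixed stainless rack of thin bars, a small bottle and a jar on top at its two back corners. Origin on the bench under its centre; +x points inwards, from the open front (x = -83 mm) to an upright back plate (inner face x = +78 mm); y along its width (legs 10 mm thick at y = +-160 mm). Clear height below 70 mm. Under it stand only the jar, a beaker and a stopper, about 80 mm apart in a row, in any order.
- card: Square white paper label card lying flat on the bench, 100 x 100 mm, 1 mm thick, stuck down and no obstacle; origin at its centre.
- beaker: Small steel open beaker 38 mm wide, 50 mm high under the rack, to be left in place; origin at the centre of its foot.
- stopper: Black tapered rubber stopper 36 mm wide at the foot, 34 mm high, under the rack, to be left in place; origin at the centre of its foot.
- petri: Stack of glass dishes 70 mm wide, 45 mm high, to be left in place; origin at the centre of its foot.
- wash_bottle: White wash bottle 64 mm wide, 170 mm high, to be left in place; origin at the centre of its foot.

How it is judged:
On the way, in this order (a step that is already met when the one before it is completed fails the run):
1. both jaws of the reacher hold the jar, each with at least 1 N, while it is still under the rack (contact force between each of jaw_left, jaw_right and jar above 1 N and x of jar in the frame of rack above -0.02 m), for 0.2 s.
2. the jar has been drawn out onto the card while held by the jaws (horizontal distance between jar and card below 0.035 m and height (world z) of jar below 0.01 m and contact force between each of jaw_left, jaw_right and jar above 0.3 N), for 0.1 s.
At the end, for the whole second after the job is handed in: The jar stands upright (within 0.1 rad) and still on the bench with its centre within 35 mm of the card's centre, not touched by the reacher; the reacher stands still on its sole on the bench (within 0.1 rad of upright) (horizontal distance between jar and card below 0.035 m and height (world z) of jar below 0.006 m and angle between each of jar, reacher's own z axis and vertical below 0.1 rad and linear speed of each of jar, reacher below 0.02 m/s and contact force between reacher and jar below 0.05 N and height (world z) of reacher below 0.008 m).
It fails at once if a jaw squeezes the jar with more than 7 N (contact force between any of jaw_left, jaw_right and jar above 7 N).
It fails at once if the jar is pressed against the rack with more than 15 N, or the reacher or robot pushes the rack with more than 20 N (contact force between jar and rack above 15 N or contact force between any of reacher, the arm and rack above 20 N).
It fails at once if the jar is tipped by more than 0.35 rad (angle between jar's own z axis and vertical above 0.35 rad).
It fails at once if the robot itself touches the jar (contact force between the arm and jar above 0.3 N).
It fails at once if a bystander is moved by more than 20 mm (distance of any of beaker, stopper, petri, wash_bottle from where it was at the start of the episode above 0.02 m).
It also fails if it takes over 72 s, if anything falls off the work surface, if the arm or the gripper's body presses on something with over 40 N, if the wrist force passes 120 N, or if a joint passes its speed limit or range.

ROBOT

A 7-joint arm with a two-finger parallel gripper is mounted at the origin on the work surface. World frame = base frame: x ahead of the robot, y to its left, z up, the work surface at z = 0. Lengths are in m, angles in rad, forces in N, time in s.
With the tool pointing down it reaches from about 0.4 to 0.925 m from the base axis. Payload 4.1 kg.
Tool frame: the origin (TCP) lies at the very end of the fingers, on their centre line; the grasp point (between the pads) lies 19 mm behind it; z points along the fingers, y is the line along which they close (so a half turn about z gives the same grasp; the last joint's range is limited). The gripper opens to 85 mm and grips with 20 to 120 N. Pads are 22 mm wide; open, the fingers measure 114 mm over their backs; the gripper's body (76 mm by 85 mm) begins 54 mm behind the grasp point. The pads swing forward as they close: fully open they stand 13 mm farther back than shut.
Start: joints at [-1.293, 0.398, 0.045, 1.537, -0.019, 1.207, -0.051], TCP at [0.239, 0.604, 0.231] pointing down, gripper open.
Joint ranges: [-2.82, 2.82], [-0.49, 2.23], [-1.37, 1.46], [0, 2.46], [-1.36, 4.5], [0.23, 2], [-2.94, 2.94]. Speed limits (rad/s): [2.57, 2.57, 3.14, 3.14, 3.14, 3.14, 3.14].

INTERFACE

Orientations are given as a 3x3 rotation matrix whose columns are the frame's x, y, z axes.
In Python, from workcell import status, optics, sign_off, nets gives the robot as it stands. The module is installed in compiled form; this text tells all that it offers.
- The arm moves only by the tool apply_moves, never from a script. Its argument "steps" is a list of rows, each an object of numbers: "grip": the finger opening in m, from 0 to 0.0854; "x", "y", "z": the shift along the tool's x, y, z in m; "turn": the turn about the tool's z in rad. In form: [{"grip": .., "x": .., "y": .., "z": .., "turn": ..}, ...]. A call has 1 to 5 rows; each row is the pose to reach, as a shift and turn from the pose commanded when the call began, along the tool's axes at that moment; what a row does not reach only later rows make up. A row lasts 1/8 s, in which the tool goes at most 62.5 mm and 10.7 degrees, less where a joint would pass 70% of its speed; a pose out of reach is approached as far as the arm can. A call with a gripper value outside its range is refused whole. The fingers move at their own pace and stop on an object; the grip force is fixed at half the most. Time passes only in rows, so rows that repeat a pose let the fingers close. It gives the time, the measured TCP pose, the force, the opening and the grip force at its end, in the units of the state.
- status.observe(): the state, without advancing time (a new reading comes with each control period).
- optics.grab_frame(name): name is "scene" or "top" or "wrist"; returns the picture (480x640x3 uint8, blue, green, red); there is no depth.
- optics.camera_info(name): a dict with "fx", "fy", "cx", "cy" (pixels), "world_from_camera" (4x4, takes a point from camera to world coordinates). Camera axes: x right, y down, z forward; pixel columns grow to the right and rows downward; lengths in m; the calibration is good to about 2 mm. A picture is of the moment at which its call begins: read the wrist's pose just before it. camera_info takes no time and is no camera call; for the wrist camera it gives the pose at the moment of the call.
- sign_off(): hands the job in; it is judged then, once.
Trained networks look in the newest picture that a camera, given by its name, has taken for a name from the list of things; names that differ only in an ending like _2 or _b are one class to them, and where a whole thing is asked for, a point or a joint stands for the part that bears it (a point fixed in the world has none). Each returns a list of dicts, best first, with "score" (0 to 1); they miss things now and then, are a little off and sometimes report something else, mostly with a low value. They report only what shows in the picture. A call takes as long as a camera call.
- nets.outline_of(name, camera): "region" (480x640 bool, what is visible of it) and "pixel" ([column, row] in pixels, amid what is visible of it).
The state is a dict: "clock": time; "q": joint angles; "qvel": joint speeds; "tau": joint torques, N m; "tool_pos": TCP position; "tool_rot": TCP orientation; "ft_force": force on the tool from outside, world axes, zero at the start; "torque": the same for the moment, N m; "opening": finger opening in m; "grasp_force": force on a finger pad.
Only numpy, scipy, OpenCV 4.12 (cv2) and the standard library are available. Lean on these libraries where they do the work, as an engineer would, in place of code of your own. Each camera call takes 0.05 s, during which the arm holds its last target. There are 200 camera calls.

## Working session

There is one attempt and no reset: what is moved stays moved. The work goes in short steps, Python scripts to look and compute and a tool call to move; the robot and the scene stay as the last step left them, time stands still between calls to the robot, and variables do not carry over. Pictures are saved under pics/ and viewed, at most 10 in all, crops included, and the job is handed in when it is done.

Besides the shell and the picture viewer there is one more tool, called as name([rows], argument=value, ...), one row to a line, values as JSON. apply_moves: Moves the arm, as the interface text tells. Its arguments: {"type":"object","properties":{"steps":{"type":"array"}},"required":["steps"]}

```bash
mkdir -p pics
cat > h.py <<'E'
import numpy as np,cv2
from workcell import status,optics,sign_off,nets
def ray(cam,px,info=None):
    i=info or optics.camera_info(cam);T=np.array(i["world_from_camera"])
    d=T[:3,:3]@np.array([(px[0]-i["cx"])/i["fx"],(px[1]-i["cy"])/i["fy"],1]);return T[:3,3],d
def at(cam,px,z,info=None):
    o,d=ray(cam,px,info);return o+d*(z-o[2])/d[2]
def proj(cam,P,info=None):
    i=info or optics.camera_info(cam);T=np.linalg.inv(np.array(i["world_from_camera"]))
    p=T[:3,:3]@np.array(P)+T[:3,3];return np.array([i["fx"]*p[0]/p[2]+i["cx"],i["fy"]*p[1]/p[2]+i["cy"]])
E
python3 - <<'E'
from h import *
np.set_printoptions(precision=3,suppress=True)
for c in ["scene","top"]:
    im=optics.grab_frame(c);cv2.imwrite(f"pics/{c}0.png",im)
    print(c,np.array(optics.camera_info(c)["world_from_camera"])[:3].tolist())
    for n in ["reacher","reacher_grip","jar","card","beaker","stopper","rack","petri","wash_bottle","jaw_left","trigger_face"]:
        for r in nets.outline_of(n,c)[:2]:
            ys,xs=np.where(r["region"]);print(n,round(r["score"],2),np.round(r["pixel"]),xs.min(),xs.max(),ys.min(),ys.max(),at(c,r["pixel"],0.0))
s=status.observe();print(s["clock"],s["tool_pos"],s["tool_rot"],s["q"])
E
```

```text
scene [[-0.8918401220097629, 0.31051383695532947, -0.3289412619798404, 0.9273526321695786], [0.45234861767405804, 0.6099658524710868, -0.6506322977747027, 0.7281631963829202], [-0.0013873939526369214, -0.7290561129834242, -0.6844525252050142, 0.8803345052365605]]
reacher 0.64 [292. 206.] 212 326 178 248 [ 0.51  -0.268  0.   ]
reacher_grip 0.66 [292. 210.] 212 326 178 248 [ 0.517 -0.253  0.   ]
reacher_grip 0.33 [257. 322.] 241 273 303 339 [0.75  0.069 0.   ]
jar 0.68 [420. 353.] 410 426 343 361 [0.473 0.303 0.   ]
card 0.68 [347. 267.] 323 371 251 286 [0.489 0.013 0.   ]
beaker 0.81 [449. 340.] 441 461 329 351 [0.397 0.303 0.   ]
stopper 0.66 [379. 371.] 378 388 367 375 [0.574 0.3   0.   ]
rack 0.81 [418. 356.] 322 504 276 408 [0.481 0.306 0.   ]
rack 0.45 [348. 266.] 322 371 251 286 [ 0.484  0.01  -0.   ]
petri 0.9 [257. 321.] 241 273 302 339 [0.749 0.067 0.   ]
petri 0.39 [449. 342.] 442 461 329 351 [0.401 0.307 0.   ]
wash_bottle 0.76 [318. 149.] 306 328 117 172 [ 0.313 -0.496  0.   ]
wash_bottle 0.23 [291. 206.] 213 326 178 248 [ 0.512 -0.27   0.   ]
jaw_left 0.5 [231. 241.] 223 
[... 864 characters left out ...]
[155. 284.] 145 165 279 291 [0.413 0.33  0.   ]
rack 0.8 [146. 250.] 112 223 172 331 [0.493 0.355 0.   ]
rack 0.36 [403. 245.] 374 423 140 287 [ 0.505 -0.246  0.   ]
petri 0.87 [263. 137.] 246 278 123 156 [0.764 0.085 0.   ]
petri 0.3 [398. 154.] 395 403 140 161 [ 0.721 -0.236  0.   ]
wash_bottle 0.96 [481. 314.] 461 507 297 328 [ 0.347 -0.423  0.   ]
jaw_left 0.73 [404. 245.] 374 423 140 287 [ 0.506 -0.247  0.   ]
jaw_left 0.46 [381. 157.] 375 387 144 163 [ 0.714 -0.195  0.   ]
trigger_face 0.54 [410. 240.] 403 416 238 244 [ 0.518 -0.263  0.   ]
1.2 [0.239 0.604 0.231] [[-0.93   0.368  0.   ]
 [ 0.368  0.93   0.   ]
 [-0.     0.    -1.   ]] [-1.293  0.398  0.045  1.537 -0.019  1.207 -0.051]
```

Run:
```python
import cv2
t=cv2.imread("pics/top0.png")[110:350,100:520];cv2.imwrite("pics/t1.png",cv2.resize(t,(798,456),interpolation=cv2.INTER_CUBIC))
t=cv2.imread("pics/scene0.png")[100:420,190:520];cv2.imwrite("pics/s1.png",cv2.resize(t,(618,600),interpolation=cv2.INTER_CUBIC))
```

```text
(no output)
```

View pics/t1.png

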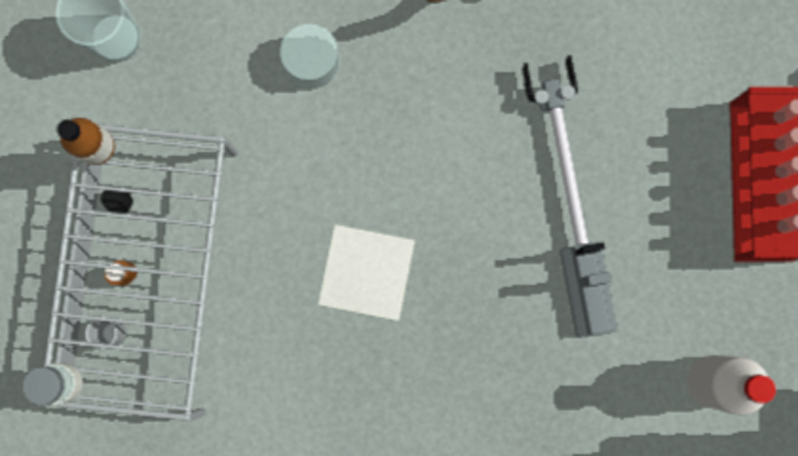

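View pics/s1.png

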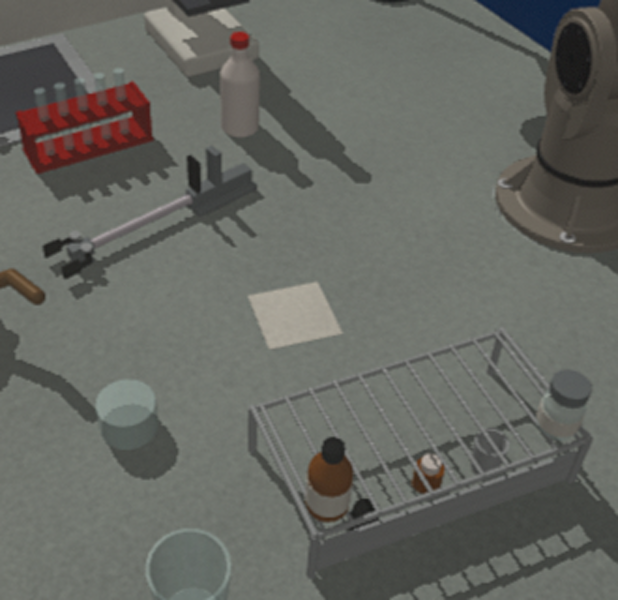

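```bash
cat >> h.py <<'E'
def tri(pa,pb):
    (o1,d1),(o2,d2)=ray("top",pa),ray("scene",pb)
    A=np.c_[d1,-d2];s=np.linalg.lstsq(A,o2-o1,rcond=None)[0];p,q=o1+s[0]*d1,o2+s[1]*d2
    return (p+q)/2,np.linalg.norm(p-q)
def go(P,yaw,cmd=None):
    """print shift/turn to bring TCP to P with tool y at world yaw (deg)"""
    s=status.observe();R=np.array(s["tool_rot"]);d=R.T@(np.array(P)-np.array(s["tool_pos"]))
    y0=np.degrees(np.arctan2(R[1,1],R[0,1]));t=-(yaw-y0+180)%360-180
    t=-((yaw-y0+180)%360-180)
    print("shift",np.round(d,4),"turn rad",round(np.radians(t),4),"yaw now",round(y0,2),"tcp",np.round(s["tool_pos"],4),"t",s["clock"],"q",np.round(s["q"],2))
np.set_printoptions(precision=4,suppress=True)
E
python3 - <<'E'
from h import *
f=lambda u,v:(u/1.9+100,v/1.9+110)
g=lambda u,v:(u*330/618+190,v*320/600+100)
for n,p,z in [("tips",f(548,65),.025),("rear",f(596,332),.033),("tubeA",f(557,110),.025),("tubeB",f(582,242),.025),("rackF1",f(222,145),.075),("rackF2",f(188,412),.075),("c",f(335,226),0),("c",f(414,240),0),("c",f(399,320),0),("c",f(319,304),0)]:
    print(n,at("top",p,z))
print("jar cap",tri(f(121,270),g(430,463)), "stopper",tri(f(117,200),g(363,510)),"beaker",tri(f(105,333),g(490,443)))
print("trig",tri(f(592,247),g(195,172)))
go([0.48,-0.24,0.25],9)
E
```

```text
tips [ 0.7385 -0.2104  0.025 ]
rear [ 0.4138 -0.2632  0.033 ]
tubeA [ 0.6826 -0.2209  0.025 ]
tubeB [ 0.5214 -0.2493  0.025 ]
rackF1 [0.6283 0.1759 0.075 ]
rackF2 [0.3212 0.2075 0.075 ]
c [0.5425 0.0499 0.    ]
c [ 0.5255 -0.0475  0.    ]
c [ 0.4274 -0.0296  0.    ]
c [0.4465 0.0683 0.    ]
jar cap (array([0.4833, 0.3038, 0.0319]), np.float64(0.00436374677994063)) stopper (array([0.572 , 0.3144, 0.0171]), np.float64(0.0012952557085004943)) beaker (array([0.41  , 0.3169, 0.0385]), np.float64(3.0719455590323e-05))
trig (array([ 0.51  , -0.2534,  0.0609]), np.float64(0.004843682791357334))
shift [-0.5346 -0.6966 -0.0187] turn rad 1.037 yaw now 68.42 tcp [0.2392 0.6044 0.2314] t 1.2 q [-1.29  0.4   0.05  1.54 -0.02  1.21 -0.05]
```

apply_moves([
  {"x": -0.5346,"y": -0.6966,"z": -0.0187,"turn": 1.037,"grip": 0.075},
  {"x": -0.5346,"y": -0.6966,"z": -0.0187,"turn": 1.037,"grip": 0.075},
  {"x": -0.5346,"y": -0.6966,"z": -0.0187,"turn": 1.037,"grip": 0.075},
  {"x": -0.5346,"y": -0.6966,"z": -0.0187,"turn": 1.037,"grip": 0.075},
  {"x": -0.5346,"y": -0.6966,"z": -0.0187,"turn": 1.037,"grip": 0.075},
])

```text
clock: 1.82
tool_pos: [0.3254, 0.3021, 0.2383]
tool_rot: [[-0.248, 0.969, 0.001], [0.969, 0.248, 0.001], [0.001, 0.001, -1.0]]
ft_force: [1.6, 0.1, -0.1]
opening: 0.0749
grasp_force: 0.0
```

```bash
python3 -c "
from h import *
go([0.48,-0.24,0.25],9)"
```

```text
shift [-0.5635  0.0155 -0.0122] turn rad 0.0934 yaw now 14.35 tcp [0.3254 0.3021 0.2383] t 1.825 q [-1.14  0.01  0.3   2.   -0.    1.13 -0.59]
```

apply_moves([
  {"x": -0.5635,"y": 0.0155,"z": -0.0122,"turn": 0.0934},
  {"x": -0.5635,"y": 0.0155,"z": -0.0122,"turn": 0.0934},
  {"x": -0.5635,"y": 0.0155,"z": -0.0122,"turn": 0.0934},
  {"x": -0.5635,"y": 0.0155,"z": -0.0122,"turn": 0.0934},
  {"x": -0.5635,"y": 0.0155,"z": -0.0122,"turn": 0.0934},
])

```text
invalid input at $.steps[0]: expected keys grip, x, y, z, turn
```

```bash
python3 -c "
from h import *
go([0.48,-0.24,0.25],9)"
```

```text
shift [-0.5635  0.0155 -0.0122] turn rad 0.0934 yaw now 14.35 tcp [0.3254 0.3021 0.2383] t 1.825 q [-1.14  0.01  0.3   2.   -0.    1.13 -0.59]
```

apply_moves([
  {"grip": 0.075,"x": -0.5635,"y": 0.0155,"z": -0.0122,"turn": 0.0934},
  {"grip": 0.075,"x": -0.5635,"y": 0.0155,"z": -0.0122,"turn": 0.0934},
  {"grip": 0.075,"x": -0.5635,"y": 0.0155,"z": -0.0122,"turn": 0.0934},
  {"grip": 0.075,"x": -0.5635,"y": 0.0155,"z": -0.0122,"turn": 0.0934},
  {"grip": 0.075,"x": -0.5635,"y": 0.0155,"z": -0.0122,"turn": 0.0934},
])

```text
clock: 2.45
tool_pos: [0.4128, 0.0021, 0.2452]
tool_rot: [[-0.163, 0.987, 0.002], [0.987, 0.163, 0.001], [0.001, 0.002, -1.0]]
ft_force: [1.9, 1.6, -0.2]
opening: 0.075
grasp_force: 0.0
```

```bash
python3 -c "
from h import *
go([0.48,-0.24,0.25],9)"
```

```text
shift [-0.2498  0.0269 -0.0051] turn rad 0.0064 yaw now 9.37 tcp [0.4128 0.0021 0.2452] t 2.45 q [-0.83 -0.09  0.69  2.06  0.06  1.15 -0.01]
```

apply_moves([
  {"grip": 0.075,"x": -0.25,"y": 0.027,"z": -0.005,"turn": 0.006},
  {"grip": 0.075,"x": -0.25,"y": 0.027,"z": -0.005,"turn": 0.006},
  {"grip": 0.075,"x": -0.25,"y": 0.027,"z": -0.005,"turn": 0.006},
  {"grip": 0.075,"x": -0.25,"y": 0.027,"z": -0.005,"turn": 0.006},
  {"grip": 0.075,"x": -0.25,"y": 0.027,"z": -0.005,"turn": 0.006},
])

```text
clock: 3.08
tool_pos: [0.4786, -0.2445, 0.2497]
tool_rot: [[-0.147, 0.989, -0.001], [0.989, 0.147, -0.006], [-0.005, -0.002, -1.0]]
ft_force: [0.3, 0.5, -0.5]
opening: 0.0747
grasp_force: 0.0
```

Run:
```python
from h import *
go([0.484,-0.25,0.25],9.7)
i=optics.camera_info("wrist");im=optics.grab_frame("wrist");cv2.imwrite("pics/w1.png",im)
print(np.array(i["world_from_camera"])[:3], i["fx"])
for n in ["trigger_face","reacher_grip","reacher_throat","jaw_left","reacher"]:
    for r in nets.outline_of(n,"wrist")[:2]:
        ys,xs=np.where(r["region"]);print(n,round(r["score"],2),np.round(r["pixel"]),xs.min(),xs.max(),ys.min(),ys.max())
```

```text
shift [-0.0062  0.0045 -0.0003] turn rad -0.022 yaw now 8.44 tcp [ 0.4786 -0.2445  0.2497] t 3.075 q [-0.41  0.29  0.98  1.8  -0.25  1.19  0.79]
[[ 0.9891  0.1399  0.046   0.4651]
 [ 0.1473 -0.9353 -0.3217 -0.1616]
 [-0.002   0.3249 -0.9457  0.393 ]] 341.67615129830716
trigger_face 0.83 [349. 219.] 343 356 199 236
reacher_grip 0.82 [349. 203.] 255 573 171 237
reacher_throat 0.81 [350. 204.] 255 573 171 237
jaw_left 0.92 [538. 177.] 519 574 171 196
reacher 0.83 [352. 204.] 255 573 171 237
reacher 0.21 [178. 315.] 144 228 281 365
```

View pics/w1.png

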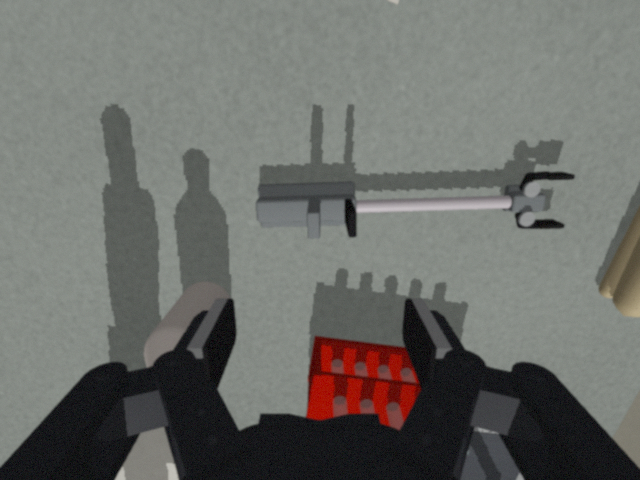

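Run:
```python
from h import *
f=lambda u,v:(u/1.9+100,v/1.9+110)
for z in (.015,.025,.035):
    for n,c,a,b in [("w","wrist",(360,208),(505,203.5)),("t","top",f(582,242),f(557,110))]:
        A,B=at(c,a,z),at(c,b,z);d=B-A;yaw=np.degrees(np.arctan2(d[1],d[0]))
        print(z,n,"yaw",yaw,"y at x=.6",A[1]+(.6-A[0])*d[1]/d[0])
for z in (.08,.09): print("trig top",at("wrist",(352,235),z),"grip top",at("wrist",(314,236),z))
print("tips L,R",at("wrist",(572,177),.021),at("wrist",(562,225),.021),"sole rear",at("wrist",(257,213),.033))
```

```text
0.015 w yaw 11.02900693681082 y at x=.6 -0.22412505150297432
0.015 t yaw 9.998117690343689 y at x=.6 -0.23730384115695122
0.025 w yaw 11.029006936810827 y at x=.6 -0.22159313847423442
0.025 t yaw 9.99811769034368 y at x=.6 -0.2354279229240645
0.035 w yaw 11.029006936810827 y at x=.6 -0.2190612254454945
0.035 t yaw 9.99811769034369 y at x=.6 -0.2335520046911778
trig top [ 0.5136 -0.2516  0.08  ] grip top [ 0.4775 -0.2584  0.08  ]
trig top [ 0.5121 -0.2485  0.09  ] grip top [ 0.4771 -0.2551  0.09  ]
tips L,R [ 0.7463 -0.1663  0.021 ] [ 0.7565 -0.2198  0.021 ] sole rear [ 0.414  -0.2579  0.033 ]
```

Run:
```python
from h import *
go([0.484,-0.25,0.25],9.7)
i=optics.camera_info("wrist");im=optics.grab_frame("wrist");cv2.imwrite("pics/w2.png",im)
print(np.array(i["world_from_camera"])[:3,3])
M={}
for n in ["reacher","trigger_face","jaw_left","jaw_right"]:
    for r in nets.outline_of(n,"wrist")[:2]:
        ys,xs=np.where(r["region"]);print(n,round(r["score"],2),np.round(r["pixel"]),xs.min(),xs.max(),ys.min(),ys.max())
        if r["score"]>.5: M[n]=r["region"]
m=M["reacher"]
def line(c,m,xs,rows=False):
    pts=[]
    for u in xs:
        v=np.where(m[u,:] if rows else m[:,u])[0]
        pts.append((v.mean(),u) if rows else (u,v.mean()))
    P=np.array([at(c,p,.025,i if c=="wrist" else None)[:2] for p in pts]);k=np.polyfit(P[:,0],P[:,1],1)
    print(c,"yaw",np.degrees(np.arctan(k[0])),"y(.6)",np.polyval(k,.6),"y(.49)",np.polyval(k,.49),pts[0],pts[-1])
line("wrist",m,range(370,500,5))
optics.grab_frame("top")
r=nets.outline_of("reacher_grip","top");
for q in r[:2]:
    if q["pixel"][0]>350: line("top",q["region"],range(172,232,3),True)
c=im[150:260,230:600];cv2.imwrite("pics/w2c.png",cv2.resize(c,None,fx=2.1,fy=2.1,interpolation=cv2.INTER_CUBIC))
```

```text
shift [-0.0143  0.0017 -0.0002] turn rad -0.0089 yaw now 9.19 tcp [ 0.48   -0.2362  0.2498] t 3.375 q [-0.42  0.28  0.98  1.8  -0.25  1.19  0.79]
[ 0.4651 -0.1545  0.3937]
reacher 0.86 [348. 212.] 253 566 182 246
trigger_face 0.8 [348. 228.] 340 352 207 247
jaw_left 0.78 [532. 189.] 513 567 182 207
wrist yaw 10.306043341000485 y(.6) -0.23009192253602062 y(.49) -0.2500942963360842 (370, np.float64(214.0)) (495, np.float64(212.0))
top yaw 10.414455664132449 y(.6) -0.2328754485243719 y(.49) -0.25309291549271756 (np.float64(392.5), 172) (np.float64(403.5), 229)
```

View pics/w2c.png

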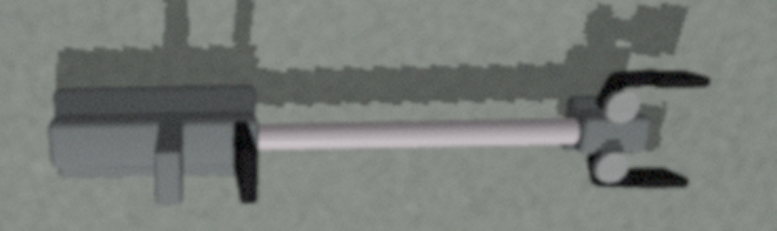

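Run:
```python
from h import *
a=at("wrist",(303.8,245),.09);b=at("wrist",(352.4,245),.09);print(a,b,np.linalg.norm(b-a),(a+b)/2)
yaw=10.35;c,s=np.cos(np.radians(yaw)),np.sin(np.radians(yaw))
x=((a+b)/2)[0]; y=-.2516+(x-.49)*np.tan(np.radians(yaw));print(x,y)
# top view tips / rear check
go([x,y,.12],yaw); go([x,y,.048],yaw)
```

```text
[ 0.4686 -0.2673  0.09  ] [ 0.514  -0.2601  0.09  ] 0.04595097093530024 [ 0.4913 -0.2637  0.09  ]
0.4913176656207823 -0.25135935152758737
shift [-0.0153  0.0092  0.1298] turn rad -0.0227 yaw now 9.05 tcp [ 0.4798 -0.2378  0.2498] t 3.725 q [-0.42  0.28  0.98  1.8  -0.25  1.19  0.79]
shift [-0.0153  0.0092  0.2018] turn rad -0.0227 yaw now 9.05 tcp [ 0.4798 -0.2378  0.2498] t 3.725 q [-0.42  0.28  0.98  1.8  -0.25  1.19  0.79]
```

apply_moves([
  {"grip": 0.075,"x": -0.013,"y": 0.01,"z": 0.05,"turn": -0.02},
  {"grip": 0.075,"x": -0.013,"y": 0.01,"z": 0.1,"turn": -0.02},
  {"grip": 0.075,"x": -0.013,"y": 0.01,"z": 0.13,"turn": -0.02},
  {"grip": 0.075,"x": -0.013,"y": 0.01,"z": 0.13,"turn": -0.02},
])

```text
clock: 4.22
tool_pos: [0.4899, -0.2486, 0.1177]
tool_rot: [[-0.176, 0.984, -0.005], [0.984, 0.176, 0.001], [0.002, -0.004, -1.0]]
ft_force: [0.6, -0.5, 0.6]
opening: 0.0749
grasp_force: 0.0
```

```bash
python3 -c "
from h import *
go([.4913,-.2514,.043],10.35)"
```

```text
shift [-0.0032  0.0012  0.0747] turn rad -0.0037 yaw now 10.14 tcp [ 0.4899 -0.2486  0.1177] t 4.225 q [-0.27  0.47  0.85  1.91 -0.43  0.96  0.97]
```

apply_moves([
  {"grip": 0.075,"x": -0.003,"y": 0.001,"z": 0.03,"turn": -0.004},
  {"grip": 0.075,"x": -0.003,"y": 0.001,"z": 0.06,"turn": -0.004},
  {"grip": 0.075,"x": -0.003,"y": 0.001,"z": 0.075,"turn": -0.004},
  {"grip": 0.075,"x": -0.003,"y": 0.001,"z": 0.075,"turn": -0.004},
  {"grip": 0.056,"x": -0.003,"y": 0.001,"z": 0.075,"turn": -0.004},
])

```text
clock: 4.85
tool_pos: [0.4941, -0.2529, 0.0461]
tool_rot: [[-0.18, 0.984, 0.002], [0.984, 0.18, -0.001], [-0.001, 0.002, -1.0]]
ft_force: [-0.5, -0.3, 1.3]
opening: 0.0587
grasp_force: 0.0
```

Run:
```python
from h import *
go([.4913,-.2514,.043],10.35)
im=optics.grab_frame("wrist");cv2.imwrite("pics/w3.png",im);go([.4913,-.2514,.043],10.35);print(status.observe()["ft_force"])
```

```text
shift [ 0.002  -0.0025  0.0031] turn rad 0.0006 yaw now 10.38 tcp [ 0.4941 -0.2529  0.0461] t 4.85 q [-0.19  0.57  0.76  1.95 -0.54  0.82  1.05]
shift [ 0.0019 -0.0025  0.0031] turn rad 0.0006 yaw now 10.38 tcp [ 0.4941 -0.2528  0.0461] t 4.9 q [-0.19  0.57  0.76  1.95 -0.54  0.82  1.05]
[-0.5773 -0.3075  0.1481]
```

View pics/w3.png

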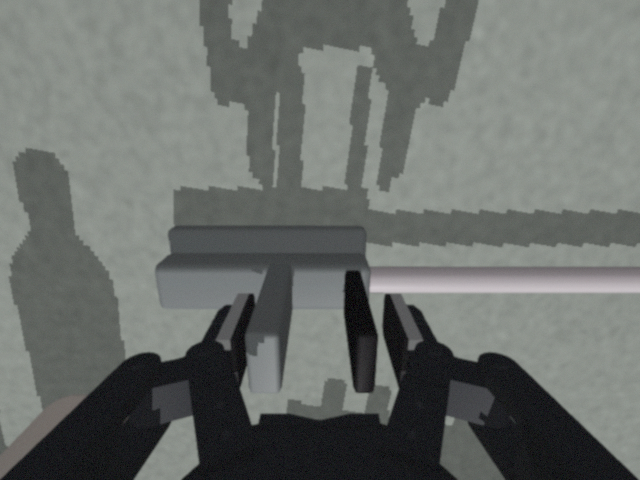

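apply_moves([
  {"grip": 0.054,"x": 0.002,"y": -0.0025,"z": 0.003,"turn": 0},
  {"grip": 0.046,"x": 0.002,"y": -0.0025,"z": 0.003,"turn": 0},
  {"grip": 0.043,"x": 0.002,"y": -0.0025,"z": 0.003,"turn": 0},
  {"grip": 0.043,"x": 0.002,"y": -0.0025,"z": 0.003,"turn": 0},
])

```text
clock: 5.4
tool_pos: [0.4893, -0.2507, 0.0423]
tool_rot: [[-0.18, 0.984, -0.001], [0.984, 0.18, 0.001], [0.002, -0.001, -1.0]]
ft_force: [-3.3, 0.1, 8.0]
opening: 0.0429
grasp_force: 6.4
```

Run:
```python
from h import *
s=status.observe();print(s["opening"],s["grasp_force"],s["ft_force"]);go([.4913,-.2514,.043],10.35)
A=np.array
optics.grab_frame("top");optics.grab_frame("scene")
p={}
for n in ["jar","jar_mid","stopper","beaker","card"]:
  for c in ["top","scene"]:
    for r in nets.outline_of(n,c)[:2]:
        ys,xs=np.where(r["region"]);print(n,c,round(r["score"],2),r["pixel"],xs.min(),xs.max(),ys.min(),ys.max()); p.setdefault((n,c),((xs.min()+xs.max())/2,(ys.min()+ys.max())/2))
  if (n,"top") in p and (n,"scene") in p: print(n,tri(p[n,"top"],p[n,"scene"]))
```

```text
0.04286305060947554 6.376151740550995 [-3.2512  0.1056  8.034 ]
shift [-0.0011  0.0018 -0.0007] turn rad 0.0 yaw now 10.35 tcp [ 0.4893 -0.2507  0.0423] t 5.4 q [-0.19  0.57  0.76  1.96 -0.54  0.82  1.06]
jar top 0.64 [162.7, 254.4] 155 170 247 260
jar top 0.33 [160.2, 214.6] 153 169 211 222
jar scene 0.55 [416.1, 354.7] 410 426 342 363
jar (array([0.4839, 0.3085, 0.018 ]), np.float64(0.0028690574044587247))
jar_mid top 0.56 [161.1, 254.9] 155 171 247 260
jar_mid top 0.33 [154.1, 284.0] 145 165 279 291
stopper top 0.53 [159.8, 213.4] 152 168 210 221
stopper top 0.38 [153.9, 284.0] 145 165 279 291
stopper scene 0.22 [418.1, 351.3] 409 427 342 364
stopper (array([0.5399, 0.3193, 0.0754]), np.float64(0.06003845040619268))
beaker top 0.68 [156.6, 281.9] 145 165 279 291
beaker scene 0.64 [449.2, 341.6] 442 460 329 350
beaker (array([0.4111, 0.3195, 0.0311]), np.float64(0.0014057940483603612))
card top 0.94 [293.3, 252.4] 268 316 229 278
card top 0.74 [154.2, 282.8] 145 165 279 291
card scene 0.91 [347.2, 266.3] 324 370 251 286
card scene 0.48 [260.1, 323.7] 241 274 303 339
card (array([ 0.4862,  0.0126, -0.0068]), np.float64(0.0016314243524976494))
```

apply_moves([
  {"grip": 0.043,"x": 0.005,"y": 0,"z": -0.002,"turn": -0.08},
  {"grip": 0.043,"x": 0.015,"y": 0.0,"z": -0.002,"turn": -0.22},
  {"grip": 0.043,"x": 0.03,"y": 0.0,"z": -0.002,"turn": -0.38},
  {"grip": 0.043,"x": 0.05,"y": 0.001,"z": -0.002,"turn": -0.54},
  {"grip": 0.043,"x": 0.07,"y": 0.003,"z": -0.002,"turn": -0.7},
])

```text
clock: 6.62
tool_pos: [0.4794, -0.1806, 0.0431]
tool_rot: [[-0.775, 0.632, -0.002], [0.632, 0.775, 0.0], [0.002, -0.001, -1.0]]
ft_force: [-0.5, 1.1, -3.9]
opening: 0.043
grasp_force: 4.9
```

```bash
python3 -c "
from h import *
print(status.observe()['grasp_force']);go([.47,-.11,.043],88)"
```

```text
4.88262377679348
shift [0.0519 0.0487 0.0002] turn rad -0.6498 yaw now 50.77 tcp [ 0.4794 -0.1806  0.0431] t 6.625 q [-0.21  0.46  0.6   2.05 -0.38  0.74  1.51]
```

apply_moves([
  {"grip": 0.043,"x": 0.01,"y": 0.008,"z": 0.001,"turn": -0.13},
  {"grip": 0.043,"x": 0.022,"y": 0.018,"z": 0.001,"turn": -0.28},
  {"grip": 0.043,"x": 0.035,"y": 0.03,"z": 0.001,"turn": -0.43},
  {"grip": 0.043,"x": 0.046,"y": 0.042,"z": 0.001,"turn": -0.57},
  {"grip": 0.043,"x": 0.052,"y": 0.049,"z": 0.001,"turn": -0.65},
])

```text
clock: 7.25
tool_pos: [0.4712, -0.1099, 0.0425]
tool_rot: [[-0.999, 0.036, -0.0], [0.036, 0.999, 0.0], [0.0, 0.0, -1.0]]
ft_force: [-0.0, -1.1, -3.8]
opening: 0.0429
grasp_force: 5.2
```

Run:
```python
from h import *
s=status.observe();print(s['grasp_force'],s["opening"],s["ft_force"]);go([.47,-.11,.043],88)
im=optics.grab_frame("top");cv2.imwrite("pics/t2.png",cv2.resize(im[150:350,110:370],(780,600),interpolation=cv2.INTER_CUBIC))
for n in ["reacher","jaw_left","jaw_right"]:
    for r in nets.outline_of(n,"top")[:2]:
        ys,xs=np.where(r["region"]);print(n,round(r["score"],2),r["pixel"],xs.min(),xs.max(),ys.min(),ys.max())
```

```text
5.159386172890663 0.04290378662548673 [-0.0332 -1.09   -3.8417]
shift [ 0.0012 -0.0001 -0.0005] turn rad -0.0014 yaw now 87.92 tcp [ 0.4712 -0.1099  0.0425] t 7.25 q [-0.23  0.38  0.44  2.11 -0.25  0.7   1.91]
reacher 0.69 [255.4, 256.0] 233 314 241 267
jaw_left 0.56 [147.0, 252.0] 112 224 172 332
jaw_right 0.66 [248.5, 247.4] 233 255 241 249
```

View pics/t2.png

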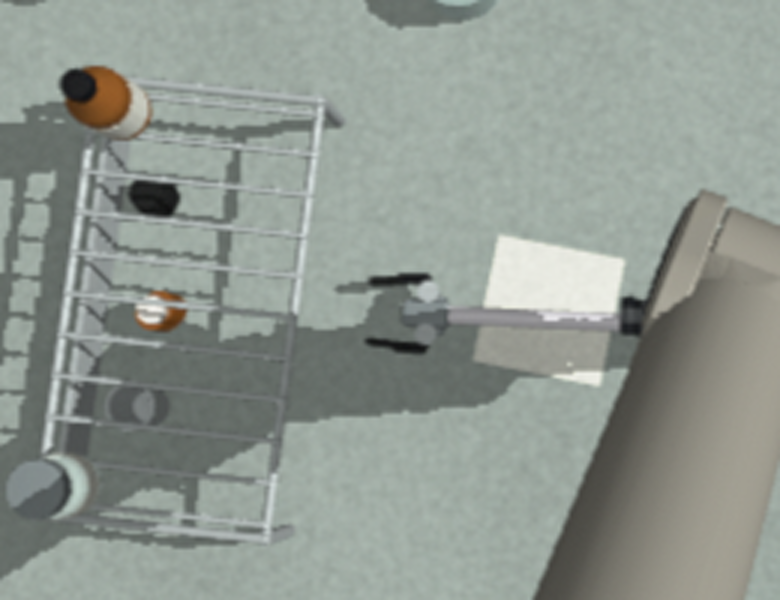

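Run:
```python
from h import *
f=lambda u,v:(u/3+110,v/3+150)
tip=at("top",f(368,313.5),.021); hd=at("top",f(415,312),.03);print("tip",tip,"head",hd)
cap=at("top",f(154,311),.046);body=at("top",f(162,311.5),.034);print("jar cap/body",cap,body)
for p in [(155,282),(160,330),(137,315),(186,308)]: print(at("top",f(*p),.03))
u=np.array([np.cos(np.radians(88)),np.sin(np.radians(88))]);n=np.array([-u[1],u[0]])
t=np.array([.4712,-.1099]);print("pred tip",t+.258*u)
for J in (cap,body): print("along,lat from TCP",(J[:2]-t)@u,(J[:2]-t)@n)
print("tip meas",(tip[:2]-t)@u,(tip[:2]-t)@n)
```

```text
tip [0.4809 0.1473 0.021 ] head [0.4816 0.1102 0.03  ]
jar cap/body [0.4806 0.3032 0.046 ] [0.481  0.3009 0.034 ]
[0.5036 0.3082 0.03  ]
[0.4672 0.3032 0.03  ]
[0.4785 0.3211 0.03  ]
[0.484 0.284 0.03 ]
pred tip [0.4802 0.1479]
along,lat from TCP 0.41317637502397375 0.00505138115532113
along,lat from TCP 0.4109244866619123 0.004568976901378441
tip meas 0.25741342731688893 -0.0007073622356465133
```

apply_moves([
  {"grip": 0.043,"x": 0.005,"y": 0.01,"z": 0.0,"turn": 0},
  {"grip": 0.043,"x": 0.005,"y": 0.05,"z": 0.0,"turn": 0},
  {"grip": 0.043,"x": 0.005,"y": 0.1,"z": 0.0,"turn": 0},
  {"grip": 0.043,"x": 0.005,"y": 0.135,"z": 0.0,"turn": 0},
  {"grip": 0.043,"x": 0.005,"y": 0.15,"z": 0.0,"turn": 0},
])

```text
clock: 8.07
tool_pos: [0.4721, 0.0417, 0.0425]
tool_rot: [[-0.999, 0.037, -0.001], [0.037, 0.999, 0.0], [0.001, 0.0, -1.0]]
ft_force: [-0.2, -1.2, -2.2]
opening: 0.0429
grasp_force: 5.4
```

Run:
```python
from h import *
optics.grab_frame("top")
s=status.observe();print(s['grasp_force'],s["opening"],s["ft_force"]);go([.4712,.04,.043],88)
im=optics.grab_frame("top");a=cv2.resize(im[210:300,130:250],(720,540),interpolation=cv2.INTER_CUBIC);cv2.imwrite("pics/t3.png",a)
```

```text
4.7466205805540085 0.042889936243498426 [ 0.5417  1.3028 -3.3296]
shift [ 0.0009 -0.0029 -0.0005] turn rad -0.0012 yaw now 87.93 tcp [0.4722 0.0428 0.0425] t 8.125 q [-0.53  0.36  0.41  2.13 -0.23  0.69  1.57]
```

View pics/t3.png

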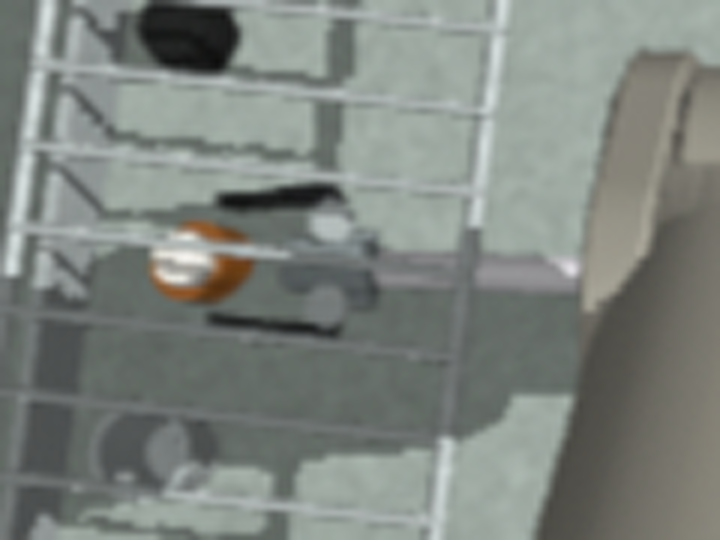

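apply_moves([
  {"grip": 0.043,"x": 0.001,"y": 0.004,"z": 0.0,"turn": 0},
  {"grip": 0.043,"x": 0.001,"y": 0.007,"z": 0.0,"turn": 0},
  {"grip": 0.042,"x": 0.001,"y": 0.007,"z": 0.0,"turn": 0},
  {"grip": 0.041,"x": 0.001,"y": 0.007,"z": 0.0,"turn": 0},
  {"grip": 0.0405,"x": 0.001,"y": 0.007,"z": 0.0,"turn": 0},
])

```text
clock: 8.8
tool_pos: [0.472, 0.0461, 0.0429]
tool_rot: [[-0.999, 0.04, 0.0], [0.04, 0.999, -0.0], [-0.0, -0.0, -1.0]]
ft_force: [0.5, -1.8, -0.6]
opening: 0.0404
grasp_force: 6.1
```

apply_moves([
  {"grip": 0.04,"x": 0,"y": 0,"z": 0.0,"turn": 0},
  {"grip": 0.0395,"x": 0,"y": 0,"z": 0.0,"turn": 0},
  {"grip": 0.039,"x": 0,"y": 0,"z": 0.0,"turn": 0},
  {"grip": 0.039,"x": 0,"y": 0,"z": 0.0,"turn": 0},
])

```text
clock: 9.3
tool_pos: [0.4721, 0.046, 0.043]
tool_rot: [[-0.999, 0.04, 0.0], [0.04, 0.999, -0.0], [-0.0, -0.0, -1.0]]
ft_force: [-0.4, -4.7, 4.5]
opening: 0.0395
grasp_force: 10.9
```

Run:
```python
from h import *
s=status.observe();print(s['grasp_force'],s["opening"],s["ft_force"]);go([.4712,.047,.043],88)
im=optics.grab_frame("top");a=cv2.resize(im[225:285,145:235],(720,480),interpolation=cv2.INTER_CUBIC);cv2.imwrite("pics/t4.png",a)
s=status.observe();print(s['grasp_force'],s["opening"],s["ft_force"])
```

```text
10.85854634642601 0.03945070054745305 [-0.4106 -4.7203  4.5057]
shift [0.0009 0.001  0.    ] turn rad -0.005 yaw now 87.71 tcp [0.4721 0.046  0.043 ] t 9.3 q [-0.54  0.36  0.41  2.13 -0.22  0.69  1.56]
10.85889145731926 0.039582787142454626 [-2.1019 -5.3692  4.9968]
```

View pics/t4.png

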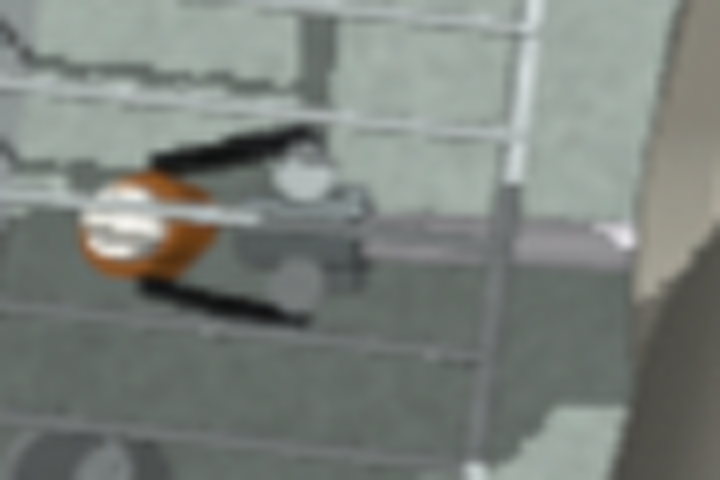

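apply_moves([
  {"grip": 0.041,"x": 0.0,"y": 0,"z": 0.0,"turn": 0},
  {"grip": 0.043,"x": 0.0,"y": 0.0,"z": 0.0,"turn": 0},
  {"grip": 0.043,"x": 0.0,"y": 0.004,"z": 0.0,"turn": 0},
  {"grip": 0.043,"x": 0.0,"y": 0.008,"z": 0.0,"turn": 0},
  {"grip": 0.043,"x": 0.0,"y": 0.008,"z": 0.0,"turn": 0},
])

```text
clock: 9.98
tool_pos: [0.4722, 0.0558, 0.0426]
tool_rot: [[-0.999, 0.039, -0.0], [0.039, 0.999, 0.001], [0.0, 0.001, -1.0]]
ft_force: [-0.2, 0.7, -1.2]
opening: 0.043
grasp_force: 4.7
```

apply_moves([
  {"grip": 0.042,"x": 0,"y": 0,"z": 0.0,"turn": 0},
  {"grip": 0.041,"x": 0,"y": 0,"z": 0.0,"turn": 0},
  {"grip": 0.04,"x": 0,"y": 0,"z": 0.0,"turn": 0},
  {"grip": 0.0395,"x": 0,"y": 0,"z": 0.0,"turn": 0},
  {"grip": 0.0395,"x": 0,"y": 0,"z": 0.0,"turn": 0},
])

```text
clock: 10.6
tool_pos: [0.4722, 0.0542, 0.0431]
tool_rot: [[-0.999, 0.04, -0.0], [0.04, 0.999, -0.0], [0.0, -0.0, -1.0]]
ft_force: [-1.4, -2.5, 5.5]
opening: 0.0394
grasp_force: 6.7
```

apply_moves([
  {"grip": 0.039,"x": 0,"y": 0,"z": 0.0,"turn": 0},
  {"grip": 0.0385,"x": 0,"y": 0,"z": 0.0,"turn": 0},
  {"grip": 0.0385,"x": 0,"y": 0,"z": 0.0,"turn": 0},
])

```text
clock: 10.98
tool_pos: [0.4721, 0.0538, 0.0431]
tool_rot: [[-0.999, 0.04, -0.0], [0.04, 0.999, -0.0], [0.0, -0.0, -1.0]]
ft_force: [-2.0, -3.2, 6.3]
opening: 0.0386
grasp_force: 13.6
```

apply_moves([
  {"grip": 0.0385,"x": 0,"y": 0,"z": -0.0005,"turn": 0},
  {"grip": 0.0385,"x": 0,"y": 0,"z": -0.001,"turn": 0},
  {"grip": 0.0385,"x": 0,"y": -0.003,"z": -0.001,"turn": 0},
  {"grip": 0.0385,"x": 0,"y": -0.009,"z": -0.001,"turn": 0},
  {"grip": 0.0385,"x": 0,"y": -0.017,"z": -0.001,"turn": 0},
])

```text
clock: 11.6
tool_pos: [0.4713, 0.0375, 0.0435]
tool_rot: [[-0.999, 0.039, -0.0], [0.039, 0.999, 0.0], [0.0, 0.0, -1.0]]
ft_force: [-0.2, -0.1, -3.6]
opening: 0.0388
grasp_force: 11.7
```

Run:
```python
from h import *
s=status.observe();print(s['grasp_force'],s["opening"],s["ft_force"]);go([.485,-.243,.043],88)
im=optics.grab_frame("top");a=cv2.resize(im[225:285,145:235],(720,480),interpolation=cv2.INTER_CUBIC);cv2.imwrite("pics/t5.png",a)
s=status.observe();print(s['grasp_force'],s["opening"],s["ft_force"])
```

```text
11.674359887838364 0.0387711929843935 [-0.2449 -0.109  -3.5793]
shift [-0.0247 -0.2797  0.0005] turn rad -0.0041 yaw now 87.77 tcp [0.4713 0.0375 0.0435] t 11.6 q [-0.52  0.36  0.41  2.14 -0.22  0.69  1.58]
12.077438682317734 0.03848620150709052 [ 0.007  -0.8989 -2.8834]
```

View pics/t5.png

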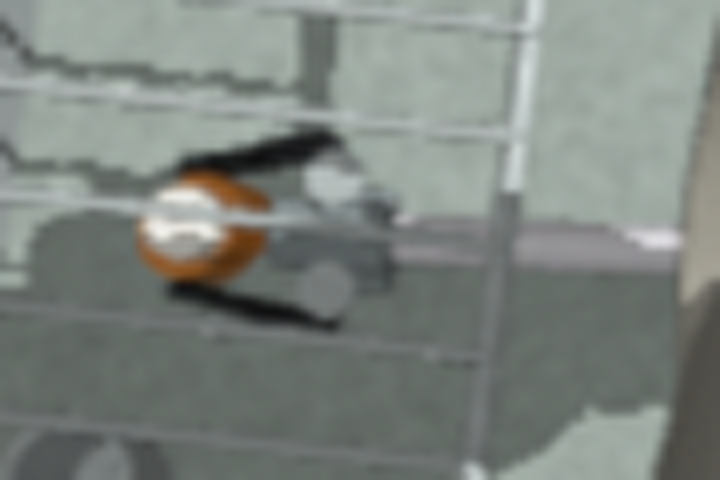

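apply_moves([
  {"grip": 0.0385,"x": 0,"y": -0.01,"z": 0,"turn": 0},
  {"grip": 0.0385,"x": -0.001,"y": -0.028,"z": 0,"turn": 0},
  {"grip": 0.0385,"x": -0.002,"y": -0.05,"z": 0,"turn": 0},
  {"grip": 0.0385,"x": -0.003,"y": -0.075,"z": 0,"turn": 0},
  {"grip": 0.0385,"x": -0.005,"y": -0.1,"z": 0,"turn": 0},
])

```text
clock: 12.28
tool_pos: [0.4722, -0.0638, 0.0437]
tool_rot: [[-0.999, 0.04, -0.0], [0.04, 0.999, -0.0], [0.0, -0.0, -1.0]]
ft_force: [1.1, 0.1, -5.1]
opening: 0.0386
grasp_force: 11.6
```

apply_moves([
  {"grip": 0.0385,"x": -0.001,"y": -0.025,"z": 0,"turn": 0},
  {"grip": 0.0385,"x": -0.003,"y": -0.05,"z": 0,"turn": 0},
  {"grip": 0.0385,"x": -0.004,"y": -0.075,"z": 0,"turn": 0},
  {"grip": 0.0385,"x": -0.006,"y": -0.1,"z": 0,"turn": 0},
  {"grip": 0.0385,"x": -0.007,"y": -0.12,"z": 0,"turn": 0},
])

```text
clock: 12.9
tool_pos: [0.4743, -0.1843, 0.0436]
tool_rot: [[-0.999, 0.041, -0.0], [0.041, 0.999, -0.0], [0.0, -0.0, -1.0]]
ft_force: [-0.8, 0.3, -3.7]
opening: 0.0385
grasp_force: 11.7
```

Run:
```python
from h import *
s=status.observe();print(s['grasp_force'],s["opening"],s["ft_force"]);go([.476,-.242,.043],88)
optics.grab_frame("top");optics.grab_frame("scene")
for n in ["jar","card"]:
  p={}
  for c in ["top","scene"]:
    for r in nets.outline_of(n,c)[:1]:
        ys,xs=np.where(r["region"]);p[c]=((xs.min()+xs.max())/2,(ys.min()+ys.max())/2);print(n,c,round(r["score"],2),xs.min(),xs.max(),ys.min(),ys.max(),at(c,p[c],.025 if n=="jar" else 0))
  if len(p)==2: print(tri(p["top"],p["scene"]))
```

```text
11.701905727386475 0.038546090450318427 [-0.7597  0.2957 -3.6621]
shift [-0.0041 -0.0576  0.0007] turn rad -0.006 yaw now 87.66 tcp [ 0.4743 -0.1843  0.0436] t 12.9 q [-0.08  0.42  0.45  2.06 -0.27  0.72  2.07]
jar top 0.47 261 273 247 258 [0.4855 0.0683 0.025 ]
jar scene 0.54 352 364 267 286 [0.4922 0.0724 0.025 ]
(array([0.4873, 0.0681, 0.0182]), np.float64(0.003280194261602097))
card top 0.69 268 315 230 277 [0.4851 0.0138 0.    ]
```

apply_moves([
  {"grip": 0.0385,"x": -0.001,"y": -0.02,"z": 0,"turn": 0},
  {"grip": 0.0385,"x": -0.001,"y": -0.04,"z": 0,"turn": 0},
  {"grip": 0.0385,"x": -0.002,"y": -0.053,"z": 0,"turn": 0},
  {"grip": 0.0385,"x": -0.002,"y": -0.057,"z": 0.0,"turn": 0},
  {"grip": 0.0385,"x": -0.002,"y": -0.057,"z": 0.001,"turn": 0},
])

```text
clock: 13.82
tool_pos: [0.4748, -0.2397, 0.0431]
tool_rot: [[-0.999, 0.039, 0.0], [0.039, 0.999, 0.0], [-0.0, 0.0, -1.0]]
ft_force: [-2.1, -0.1, 6.3]
opening: 0.0388
grasp_force: 12.2
```

apply_moves([
  {"grip": 0.0385,"x": 0,"y": 0,"z": 0.0,"turn": 0},
  {"grip": 0.0385,"x": 0,"y": 0,"z": 0.0,"turn": 0},
  {"grip": 0.04,"x": 0,"y": 0,"z": 0.0,"turn": 0},
  {"grip": 0.042,"x": 0,"y": 0,"z": 0,"turn": 0},
  {"grip": 0.044,"x": 0,"y": 0,"z": 0,"turn": 0},
])

```text
clock: 14.45
tool_pos: [0.4748, -0.239, 0.0425]
tool_rot: [[-0.999, 0.039, 0.0], [0.039, 0.999, 0.001], [-0.0, 0.001, -1.0]]
ft_force: [0.0, 1.2, 0.3]
opening: 0.0442
grasp_force: 4.1
```

Run:
```python
from h import *
s=status.observe();print(s['grasp_force'],s["opening"],s["ft_force"]);go([.476,-.29,.043],88)
im=optics.grab_frame("top");optics.grab_frame("scene")
for n in ["jar","jaw_left","jaw_right","reacher"]:
  for c in ["top","scene"]:
    for r in nets.outline_of(n,c)[:1]:
        ys,xs=np.where(r["region"]);p=((xs.min()+xs.max())/2,(ys.min()+ys.max())/2);print(n,c,round(r["score"],2),xs.min(),xs.max(),ys.min(),ys.max(),at(c,p,.025))
```

```text
4.091704599559307 0.044155433087778834 [0.0103 1.2164 0.3024]
shift [-0.0032 -0.0509 -0.0005] turn rad -0.0041 yaw now 87.76 tcp [ 0.4748 -0.239   0.0425] t 14.45 q [ 0.03  0.46  0.45  2.   -0.29  0.74  2.18]
jar scene 0.65 340 354 253 271 [0.492  0.0188 0.025 ]
jaw_left top 0.63 290 312 257 266 [ 0.4653 -0.0094  0.025 ]
jaw_left scene 0.65 343 357 243 262 [ 0.4691 -0.0066  0.025 ]
jaw_right top 0.43 291 311 240 248 [ 0.5053 -0.0091  0.025 ]
jaw_right scene 0.44 330 338 248 267 [ 0.513  -0.0093  0.025 ]
reacher top 0.77 291 398 240 268 [ 0.4828 -0.1083  0.025 ]
reacher scene 0.86 288 357 180 269 [ 0.4821 -0.1316  0.025 ]
```

apply_moves([
  {"grip": 0.044,"x": 0,"y": -0.004,"z": 0,"turn": 0},
  {"grip": 0.044,"x": 0,"y": -0.014,"z": 0,"turn": 0},
  {"grip": 0.044,"x": 0,"y": -0.03,"z": 0,"turn": 0},
  {"grip": 0.044,"x": 0,"y": -0.045,"z": 0.0,"turn": 0},
  {"grip": 0.044,"x": 0,"y": -0.045,"z": 0.001,"turn": 0},
])

```text
clock: 15.58
tool_pos: [0.4721, -0.2892, 0.0425]
tool_rot: [[-0.999, 0.043, 0.001], [0.043, 0.999, -0.004], [-0.001, -0.004, -1.0]]
ft_force: [-2.6, -5.2, 5.9]
opening: 0.044
grasp_force: 7.4
```

apply_moves([
  {"grip": 0.046,"x": 0,"y": 0,"z": 0,"turn": 0},
  {"grip": 0.05,"x": 0,"y": 0,"z": 0,"turn": 0},
  {"grip": 0.065,"x": 0,"y": 0,"z": 0,"turn": 0},
  {"grip": 0.07,"x": 0,"y": 0,"z": 0.0,"turn": 0},
  {"grip": 0.07,"x": 0,"y": 0,"z": 0,"turn": 0},
])

```text
clock: 16.2
tool_pos: [0.473, -0.284, 0.0416]
tool_rot: [[-0.999, 0.039, 0.0], [0.039, 0.999, 0.001], [-0.0, 0.001, -1.0]]
ft_force: [-0.1, 0.4, -0.4]
opening: 0.0698
grasp_force: 0.0
```

apply_moves([
  {"grip": 0.07,"x": 0,"y": 0,"z": -0.015,"turn": 0},
  {"grip": 0.07,"x": 0,"y": 0,"z": -0.05,"turn": 0},
  {"grip": 0.07,"x": 0,"y": 0,"z": -0.1,"turn": 0},
  {"grip": 0.07,"x": 0,"y": 0,"z": -0.14,"turn": 0},
  {"grip": 0.07,"x": 0,"y": 0,"z": -0.14,"turn": 0},
])

```text
clock: 16.82
tool_pos: [0.475, -0.2862, 0.1862]
tool_rot: [[-0.999, 0.04, 0.008], [0.04, 0.999, -0.003], [-0.008, -0.003, -1.0]]
ft_force: [0.3, -0.4, 0.3]
opening: 0.0699
grasp_force: 0.0
```

Run:
```python
from h import *
im=optics.grab_frame("scene");im=optics.grab_frame("scene");cv2.imwrite("pics/s2.png",cv2.resize(im[130:390,190:490],(690,598),interpolation=cv2.INTER_CUBIC))
optics.grab_frame("top")
for n in ["jar","card"]:
  for c in ["top","scene"]:
    for r in nets.outline_of(n,c)[:1]:
        ys,xs=np.where(r["region"]);p=((xs.min()+xs.max())/2,(ys.min()+ys.max())/2);print(n,c,round(r["score"],2),xs.min(),xs.max(),ys.min(),ys.max(),at(c,p,.025 if n=="jar" else 0))
```

```text
jar top 0.53 284 297 246 258 [0.4869 0.0147 0.025 ]
jar scene 0.74 340 353 253 271 [0.4931 0.0182 0.025 ]
card top 0.98 268 316 229 277 [0.4862 0.0127 0.    ]
card scene 0.79 323 370 251 285 [0.4905 0.0156 0.    ]
```

View pics/s2.png

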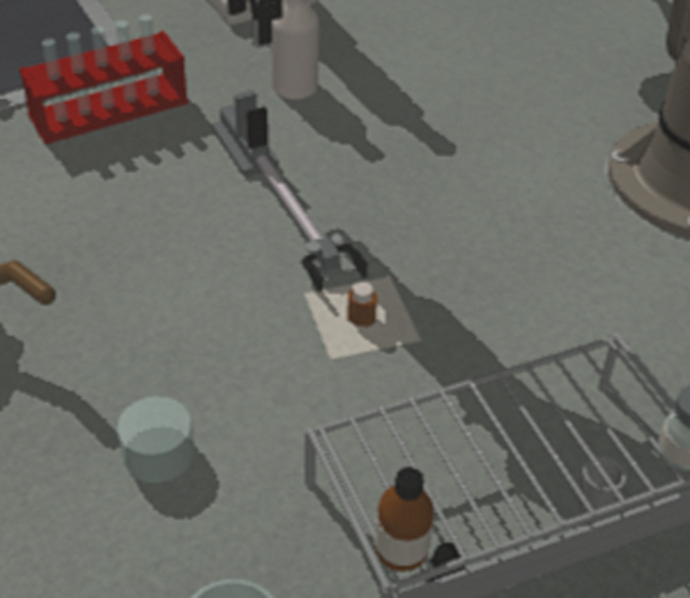

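The jar stands upright at the card's centre (362,305). The reacher stands on its sole with open jaws clear of the jar, and the gripper is well above it.

```bash
python3 -c "
from h import *
print(sign_off())"
```

```text
the job is handed in; nothing more can be done
None
```

The job is handed in: the jar stands upright near the centre of the card, and the reacher stands on its sole with its open jaws clear of the jar; the sign-off returned no verdict.

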